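Snap the red fret file into its clip

TASK

Put the red-handled fret file away in the bench rack: press its handle down into the red spring clip until it snaps fully home, centred and level along the clip, either way round, then let go of it. Leave the yellow-handled and the blue-handled file as they are.

Things in the scene. Friction and masses are not known exactly. Their poses are not given: they have to be found in the camera images.
- red_file (a point): File to put away, lying on the bench: round red handle, 22 mm diameter, 150 mm long; black square butt (22 x 22 x 14 mm) at its -x end, flat steel blade at its +x end, reaching 153 mm from this point; about 90 g. This point: middle of the handle, on its axis, 11 mm above the bench; x along the handle to the blade, z up. Grip here, across the handle.
- red_clip (a point): Empty red clip, fixed, in a row of 3 (90 mm apart along y, any order). Point: where the seated handle's middle lies, 53 mm above bench; x along the handle, z up. Two pairs of sprung jaws, 16 mm long, centred 45 mm each side along x: fingers fit between, to 33 mm below. Mouth 35 mm wide, rim 23 mm above; lips yield to a straight press down (5 to 10 N) and close over it; rests stop it at the point.
- yellow_file (a point): A like file with a yellow handle, lying on the bench: a bystander to leave alone. The point is the middle of its handle, on its axis; x towards the blade.
- blue_file (a point): A like file with a blue handle, already seated in the blue clip of the same row: a bystander to leave alone. The point is the middle of its handle, on its axis; x towards the blade.
There are look-alikes about, which are no part of the job. Several things look just like the part that bears red_file: the one meant starts nearest to the robot's base.

How it is judged:
By the outcome, as a careful person would: the job done as asked, in the order asked, and still so for the second after the job is handed in, with the robot touching nothing.
It also fails if it takes over 35 s, if anything falls off the work surface, if the arm or the gripper's body presses on something with over 40 N, if the wrist force passes 120 N, or if a joint passes its speed limit or range.

ROBOT

A 7-joint arm with a two-finger parallel gripper is mounted at the origin on the work surface. World frame = base frame: x ahead of the robot, y to its left, z up, the work surface at z = 0. Lengths are in m, angles in rad, forces in N, time in s.
With the tool pointing down it reaches from about 0.4 to 0.85 m from the base axis. Payload 6.9 kg.
Tool frame: the origin (TCP) lies on the centre line of the jaws, within the pads' length; the fingertips stand 14 mm ahead of it and the grasp point (between the pads) lies 5 mm behind it; y points along the fingers, z is the direction in which the jaws open and shut, and the axes are right-handed (so a half turn about y gives the same grasp; the last joint's range is limited). The gripper opens to 85 mm and grips with 20 to 120 N. Pads are 22 mm wide; open, the fingers measure 114 mm over their backs; the gripper's body (76 mm by 85 mm) begins 54 mm behind the grasp point. The pads swing forward as they close: fully open they stand 13 mm farther back than shut.
Start: joints at [-1.194, 0.507, -0.238, 1.5, 0.126, 1.149, -0.155], TCP at [0.167, 0.602, 0.245] pointing down, gripper open.
Joint ranges: [-3.08, 3.08], [-0.24, 2.05], [-1.43, 1.35], [0, 2.5], [-1.52, 4.66], [0.17, 1.96], [-2.89, 2.89]. Speed limits (rad/s): [2.39, 2.39, 3.14, 3.14, 3.14, 3.14, 3.14].

INTERFACE

Orientations are given as a unit quaternion [x, y, z, w].
In Python, from bench import ctrl, capture, calibration gives the robot as it stands. Calls block until the motion is done:
- ctrl.goto(position, orientation): joint-space move of the TCP to a pose.
- ctrl.move_l(position, attitude=None, v=0.15, threshold=None): straight line of the TCP; attitude=None keeps the orientation; v is the mean speed in m/s. With threshold (N) it stops when the force on the tool has changed by that much, and returns True; else False.
- ctrl.move_j(angles): joint-space move.
- ctrl.command_gripper(opening, newtons=None): finger opening in m; newtons is the grip in N (None keeps the last); returns when the fingers have stopped.
- ctrl.hold(seconds).
- ctrl.inverse_kinematics(position, orientation): joint angles nearest the present ones, or None.
- capture(name): name is "scene" or "top" or "wrist"; returns the picture (480x640x3 uint8, red, green, blue); there is no depth.
- calibration(name): a dict with "fx", "fy", "cx", "cy" (pixels), "R" (3x3) and "t" (3): a world point X has camera coordinates R X + t. Camera axes: x right, y down, z forward; pixel columns grow to the right and rows downward; lengths in m; the calibration is good to about 2 mm. The wrist camera is an equidistant fisheye: a pixel r from the principal point sees the ray r / f radians off the axis. A picture is of the moment at which its call begins: read the wrist's pose just before it. calibration takes no time and is no camera call; for the wrist camera it gives the pose at the moment of the call.
A pose or a line that the arm cannot do raises ctrl.Unreachable and nothing moves.
- ctrl.finish_job(): hands the job in, once; it reports no verdict.
Readings, each from a call of its own:
- ctrl.get_time_s(): time.
- ctrl.get_joint_pos(): joint angles.
- ctrl.get_qvel(): joint speeds.
- ctrl.get_effort(): joint torques, N m.
- ctrl.get_tcp_pos(): TCP position.
- ctrl.get_tool_rot(): TCP orientation.
- ctrl.get_wrist_force(): force on the tool from outside, world axes, zero at the start.
- ctrl.get_wrist_torque(): the same for the moment, N m.
- ctrl.get_grip_width(): finger opening in m.
Only numpy, scipy, OpenCV 4.12 (cv2) and the standard library are available. Lean on these libraries where they do the work, as an engineer would, in place of code of your own. Each camera call takes 0.05 s, during which the arm holds its last target. There are 200 camera calls.

## Working session

There is one attempt and no reset: what is moved stays moved. The work goes in short steps, each a Python script; the robot and the scene stay as the last script left them, time stands still between calls to the robot, and variables do not carry over. Pictures are saved under pics/ and viewed, about 8 in all and at most 12, crops included, and the job is handed in when it is done.

```bash
ls; mkdir -p pics; python3 - <<'E'
from bench import ctrl, capture, calibration
import cv2
for n in ("scene","top"):
    im=capture(n); cv2.imwrite(f"pics/{n}0.png",im[:,:,::-1]); print(n,calibration(n))
print(ctrl.get_tool_rot(),ctrl.get_tcp_pos(),ctrl.get_time_s())
E
```

```text
pics
scene {'fx': 589.4806626184132, 'fy': 589.4806626184132, 'cx': 319.49677736580315, 'cy': 243.4197708321348, 'R': array([[-4.69936081e-01,  8.82700315e-01,  4.84175739e-04],
       [ 6.18036649e-01,  3.29424744e-01, -7.13799719e-01],
       [-6.30230736e-01, -3.35141004e-01, -7.00349718e-01]]), 't': array([ 0.28330552, -0.35341721,  1.4844928 ])}
top {'fx': 450.2056906994836, 'fy': 450.2056906994836, 'cx': 330.246266621361, 'cy': 240.15475425467486, 'R': array([[ 0.02600372, -0.99953221, -0.0160987 ],
       [-0.99156815, -0.02374472, -0.12739228],
       [ 0.12695043,  0.01927563, -0.99172175]]), 't': array([0.00613143, 0.65877095, 0.81033095])}
[ 0.70118853 -0.09550271  0.09536972 -0.70008463] [0.16713776 0.60180454 0.24452765] 0.1
```

View pics/top0.png

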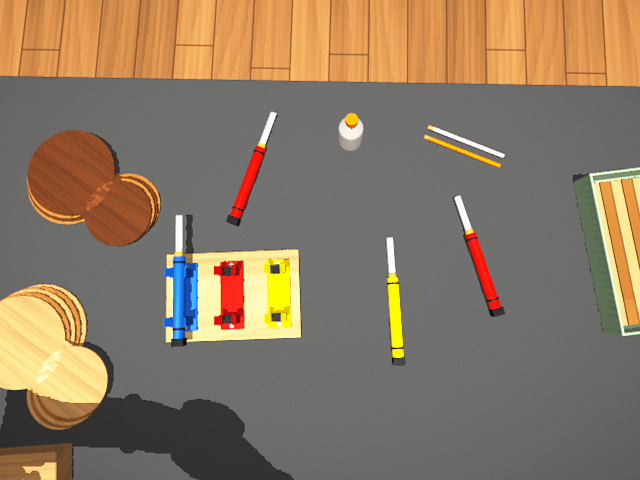

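View pics/scene0.png

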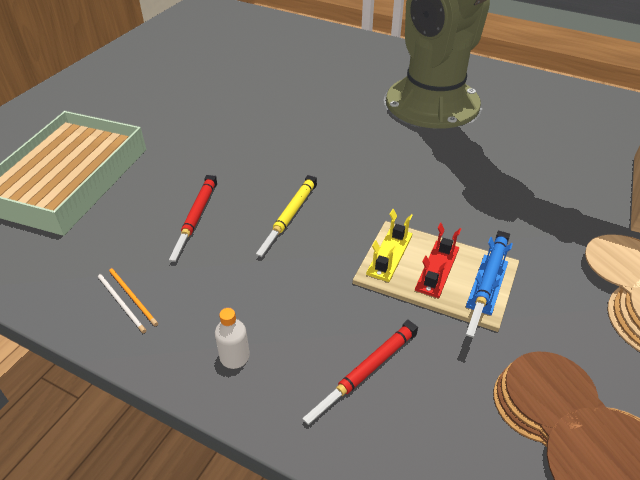

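Top view: red files at about (247,185) and (482,270), yellow at (395,315), and the row from left to right is blue (occupied), red clip at (231,295), yellow clip. Next I'll measure.

```bash
cat > h.py <<'E'
import numpy as np, cv2
from bench import ctrl, capture, calibration
from scipy.spatial.transform import Rotation as Rot
def ray(name,u,v,c=None):
    c=c or calibration(name); R=np.array(c["R"]);t=np.array(c["t"])
    x,y=(u-c["cx"])/c["fx"],(v-c["cy"])/c["fy"]
    if name=="wrist":
        r=np.hypot(x,y); s=np.sin(r)/r if r>1e-9 else 1.; d=np.array([x*s,y*s,np.cos(r)])
    else: d=np.array([x,y,1.])
    return -R.T@t, R.T@d
def at(name,u,v,z,c=None):
    o,d=ray(name,u,v,c); return o+d*(z-o[2])/d[2]
def proj(name,X,c=None):
    c=c or calibration(name); p=np.array(c["R"])@X+np.array(c["t"])
    if name=="wrist":
        r=np.hypot(p[0],p[1]); k=np.arctan2(r,p[2])/max(r,1e-9); x,y=p[0]*k,p[1]*k
    else: x,y=p[0]/p[2],p[1]/p[2]
    return np.array([c["fx"]*x+c["cx"],c["fy"]*y+c["cy"]])
def down(yaw):
    """tool y down, tool z (jaw axis) horizontal at yaw"""
    z=np.array([np.cos(yaw),np.sin(yaw),0]);y=np.array([0,0,-1.]);x=np.cross(y,z)
    return Rot.from_matrix(np.c_[x,y,z]).as_quat()
E
python3 - <<'E'
from h import *
im=cv2.imread("pics/top0.png")
f=im.astype(int);m=((f[:,:,2]>110)&(f[:,:,1]<60)&(f[:,:,0]<60)).astype(np.uint8)
n,l,s,c=cv2.connectedComponentsWithStats(m)
for i in range(1,n):
    if s[i,4]<60: continue
    r=cv2.minAreaRect(np.argwhere(l==i)[:,::-1].astype(np.float32)); print(s[i],c[i],r, at("top",*c[i],0.011))
for nm,p,z in [("butt",(497,312),.011),("tip",(460,197),.005),("ring",(470,231),.011),("other butt",(234,221),.011),("ybutt",(399,361),.011),("yring",(391.5,277),.011),("bluebutt",(179,342),.053),("bluering",(179,259),.053)]: 
    q=at("top",*p,z);print(nm,q,np.hypot(q[0],q[1]))
a=cv2.resize(im[235:355,150:310],None,fx=5,fy=5,interpolation=cv2.INTER_CUBIC); cv2.imwrite("pics/c1.png",a)
E
```

```text
[230 146  36  73 753] [247.48339973 182.17928287] ((247.5410919189453, 181.89041137695312), (10.767786026000977, 74.08704376220703), 20.556045532226562) [0.77544997 0.19194664 0.011     ]
[465 233  36  77 856] [482.48247664 271.23364486] ((482.4610595703125, 271.00323486328125), (79.41529846191406, 11.437015533447266), 71.22196960449219) [ 0.60882746 -0.27302087  0.011     ]
[ 214  261   30   68 1390] [231.10431655 294.66402878] ((228.5, 294.5), (67.0, 29.0), 90.0) [0.55120571 0.21274457 0.011     ]
butt [ 0.53153676 -0.29932205  0.011     ] 0.6100205013045471
tip [ 0.75600724 -0.23288259  0.005     ] 0.7910633624965502
ring [ 0.68703105 -0.25003397  0.011     ] 0.7311146638492538
other butt [0.69608645 0.21483537 0.011     ] 0.7284851262953397
ybutt [ 0.43490117 -0.11297325  0.011     ] 0.4493350488149856
yring [ 0.59324966 -0.09742309  0.011     ] 0.6011958247351908
bluebutt [0.46295145 0.29367228 0.053     ] 0.5482403245335881
bluering [0.61474844 0.30416641 0.053     ] 0.6858810704419182
```

View pics/c1.png

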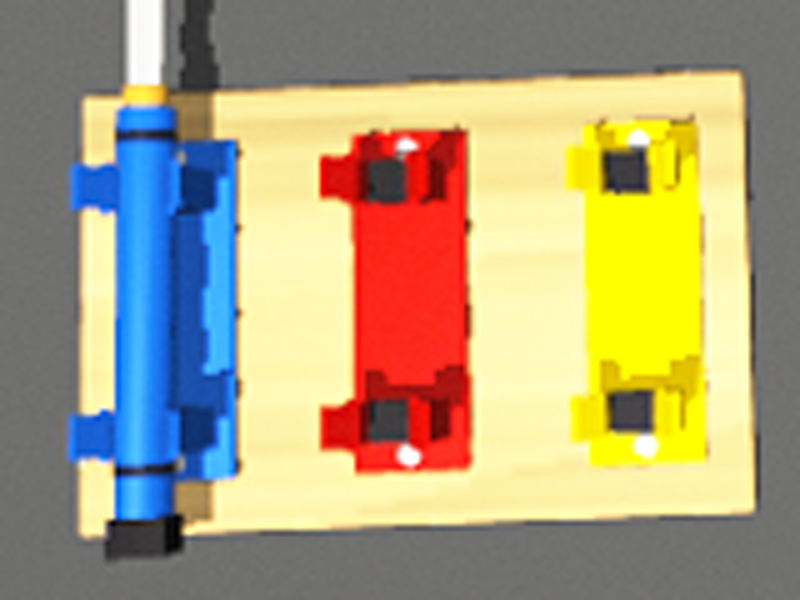

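Red file meant: the one at about (0.609,-0.275), 0.67 m from base (the other is at 0.80 m). Butt centre to tip is 234 mm, which agrees with the given 82+153. Now wrist views over the clip and then the file.

```bash
python3 - <<'E'
from h import *
for p,z in [((227.2,271),.042),((227.6,319),.042),((179,270),.053),((179,332),.053)]: print(at("top",*p,z))
fy=np.arctan2(.0664,.2245)
import json
def go(p,yaws):
    q0=ctrl.get_joint_pos(); best=None
    for y in yaws:
        s=ctrl.inverse_kinematics(p,down(y))
        if s is not None:
            print(np.degrees(y),np.round(s,2))
            d=np.abs(np.array(s)-q0).max()
            if best is None or d<best[0]: best=(d,y)
    ctrl.goto(p,down(best[1])); return best[1]
C={}
def snap(n):
    c=calibration("wrist"); C[n]={k:np.array(v).tolist() for k,v in c.items()}
    cv2.imwrite(f"pics/{n}.png",capture("wrist")[:,:,::-1])
y=go([.545,.206,.25],[np.radians(94),np.radians(-86)]); print("chosen",y,ctrl.get_time_s()); snap("wclip")
y=go([.609,-.275,.20],[fy+np.pi/2,fy-np.pi/2]); print("chosen",y,ctrl.get_time_s()); snap("wfile")
json.dump(C,open("C.json","w"))
a=np.vstack([cv2.imread("pics/wclip.png"),cv2.imread("pics/wfile.png")]); cv2.imwrite("pics/w.png",cv2.resize(np.hstack([a[:480],a[480:]]),(800,300)))
for n,X in [("wclip",[.545,.206,.053]),("wfile",[.609,-.275,.011])]: print(n,proj("wrist",np.array(X),{k:np.array(v) for k,v in C[n].items()}),C[n]["fx"])
E
```

```text
[0.59520263 0.21521857 0.042     ]
[0.50613242 0.20954294 0.042     ]
[0.59421874 0.30274714 0.053     ]
[0.48086705 0.29491083 0.053     ]
94.0 [-0.29  0.43 -0.17  1.61  0.08  1.1   1.16]
-86.0 [-0.73  0.47  0.52  1.62 -0.25  1.12 -1.65]
chosen 1.6406094968746698 2.075
106.47655085192004 [ 0.46  0.6  -0.13  1.44  0.08  1.1   2.18]
-73.52344914807996 [ 0.07  0.67  0.59  1.45 -0.39  1.14 -0.56]
chosen 1.8583663885331778 3.9
wclip [318.45765183 215.92994389] 371.64829954431775
wfile [317.89782989 215.64450616] 371.64829954431775
```

View pics/w.png

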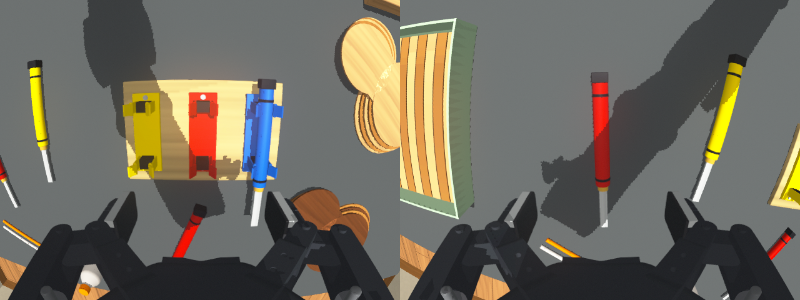

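Clip rests are at about (323,170) and (324,257) in the full-size wclip frame; the red file runs from butt (318,122) to tip (323,362) in wfile. I'll enlarge both crops.

```bash
python3 - <<'E'
import cv2,numpy as np
a=cv2.resize(cv2.imread("pics/wclip.png")[140:300,260:390],None,fx=3.6,fy=3.6,interpolation=cv2.INTER_CUBIC)
b=cv2.resize(cv2.imread("pics/wfile.png")[100:380,270:370],None,fx=2.057,fy=2.057,interpolation=cv2.INTER_CUBIC)
b=b[:576]; h=min(len(a),len(b)); cv2.imwrite("pics/c2.png",np.hstack([a[:h],b[:h]])); print(a.shape,b.shape)
E
```

```text
(576, 468, 3) (576, 206, 3)
```

View pics/c2.png

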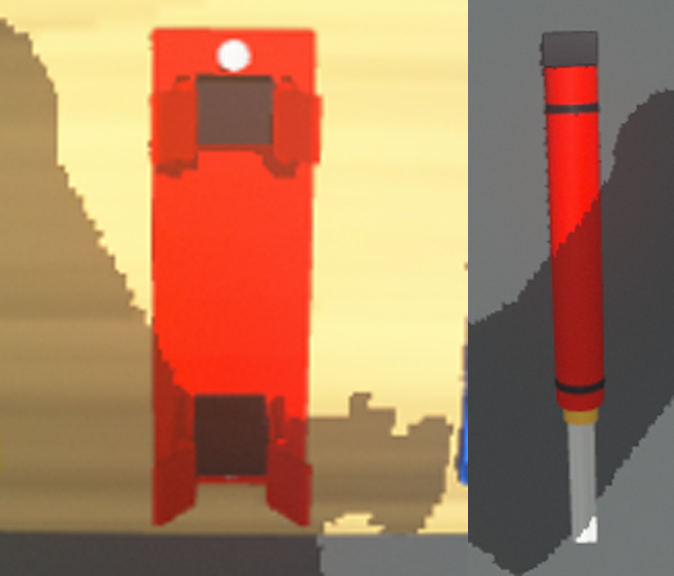

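```bash
python3 - <<'E'
from h import *; import json
C={n:{k:np.array(v) for k,v in c.items()} for n,c in json.load(open("C.json")).items()}
for n,c in C.items(): print(n,"cam",-c["R"].T@c["t"])
W=lambda n,u,v,z: at("wrist",u,v,z,C[n])
def rep(l,a,b): d=b-a; print(l,a,b,"mid",(a+b)/2,"len",np.hypot(*d[:2]),"yaw",np.degrees(np.arctan2(d[1],d[0])))
rep("clip",W("wclip",325.3,171.1,.042),W("wclip",323.9,260.8,.042))
rep("clip top",at("top",227.6,319,.042),at("top",227.2,271,.042))
rep("red",W("wfile",320.1,132.1,.022),W("wfile",324.7,299.3,.02))
rep("rings",W("wfile",320.8,152.5,.022),W("wfile",324.4,287.7,.022))
rep("buttmid-tip",W("wfile",320,123.5,.022),W("wfile",326.6,363.5,.012))
# check wrist calib vs top: blue butt in wclip
E
```

```text
wclip cam [0.46746426 0.20285723 0.37878137]
wfile cam [ 0.5356125  -0.29405175  0.32890615]
clip [0.50534998 0.20937672 0.042     ] [0.59159893 0.21441636 0.042     ] mid [0.54847445 0.21189654 0.042     ] len 0.08639606271878067 yaw 3.34406482067814
clip top [0.50613242 0.20954294 0.042     ] [0.59520263 0.21521857 0.042     ] mid [0.55066752 0.21238076 0.042     ] len 0.08925085512643789 yaw 3.646005633626805
red [ 0.53851294 -0.29390825  0.022     ] [ 0.68097392 -0.24716975  0.02      ] mid [ 0.60974343 -0.270539    0.021     ] len 0.1499320456637975 yaw 18.16359414537827
rings [ 0.5545223  -0.28854791  0.022     ] [ 0.66886784 -0.25112655  0.022     ] mid [ 0.61169507 -0.26983723  0.022     ] len 0.12031317838685372 yaw 18.12149384960745
buttmid-tip [ 0.53172875 -0.29601142  0.022     ] [ 0.75626217 -0.22226476  0.012     ] mid [ 0.64399546 -0.25913809  0.017     ] len 0.2363341389350468 yaw 18.182457028044112
```

```bash
python3 - <<'E'
from h import *; import json
C={n:{k:np.array(v) for k,v in c.items()} for n,c in json.load(open("C.json")).items()}
W=lambda n,u,v,z: at("wrist",u,v,z,C[n])
a=[W("wclip",*p,.076) for p in [(303,175.3),(303,277.5),(348.9,175.8),(345.6,277.5)]]
print(np.round(a,4),"mid",np.mean(a,0))
yaw=np.radians(18.15); q=down(yaw+np.pi/2); p=np.array([.6108,-.2702])
ctrl.goto([*p,.10],q); print(ctrl.get_time_s())
print("touch",ctrl.move_l([*p,.016],q,v=.08,threshold=8),ctrl.get_tcp_pos())
ctrl.command_gripper(.015,80); print(ctrl.get_grip_width(),ctrl.get_wrist_force(),ctrl.get_tcp_pos())
ctrl.move_l([*p,.20],q,v=.15); print(ctrl.get_grip_width(),ctrl.get_time_s(),ctrl.get_tcp_pos())
C["wheld"]={k:np.array(v).tolist() for k,v in calibration("wrist").items()}
im=capture("wrist")[:,:,::-1]; cv2.imwrite("pics/wheld.png",im)
json.dump({n:{k:np.array(v).tolist() for k,v in c.items()} for n,c in C.items()},open("C.json","w"))
cv2.imwrite("pics/c3.png",cv2.resize(im[180:480,220:420],None,fx=2,fy=2,interpolation=cv2.INTER_CUBIC))
E
```

```text
[[0.5062 0.1908 0.076 ]
 [0.5961 0.196  0.076 ]
 [0.5039 0.2283 0.076 ]
 [0.5935 0.2336 0.076 ]] mid [0.54993089 0.21215109 0.076     ]
4.4333
touch False [ 0.61121877 -0.27036833  0.01661112]
0.01859018760217109 [-1.04746654 -0.14861706  4.75974754] [ 0.61097217 -0.27034082  0.01646196]
0.018938340779419287 7.6333 [ 0.61028502 -0.26997136  0.19887866]
```

View pics/c3.png

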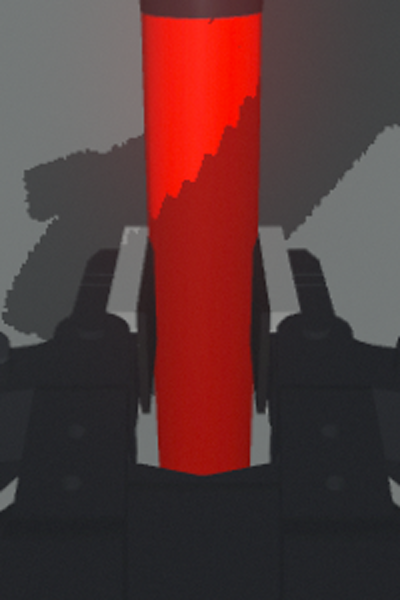

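```bash
python3 - <<'E'
from h import *; import json
from scipy.optimize import least_squares
C={n:{k:np.array(v) for k,v in c.items()} for n,c in json.load(open("C.json")).items()}
c=C["wheld"]; im=cv2.imread("pics/wheld.png").astype(int)
m=(im[:,:,2]>90)&(im[:,:,1]<60)&(im[:,:,0]<60); m[:, :280]=0; m[:,360:]=0
col=m[:,315:325].mean(1); print("red rows",[(i,round(col[i],1)) for i in range(1,480) if abs(col[i]-col[i-1])>.3])
tcp=np.array(ctrl.get_tcp_pos()); Rt=Rot.from_quat(ctrl.get_tool_rot()).as_matrix()
f0=Rt[:,0]*np.sign(Rt[0,0]); s0=np.cross([0,0,1],f0)
print("tool x yaw",np.degrees(np.arctan2(f0[1],f0[0])),"tool",Rt[:,1])
cam=-c["R"].T@c["t"]; print("cam rel tcp",(cam-tcp)@np.c_[f0,s0,[0,0,1]])
obs=[]
for r in list(range(192,285,6))+list(range(395,412,4)):
    x=np.flatnonzero(m[r]); 
    if len(x)>30: obs.append((r,x[0],x[-1]+1))
def axis(p): # side,depth,pitch,yaw
    a=f0+p[3]*s0+np.array([0,0,p[2]]); a/=np.linalg.norm(a)
    return tcp+s0*p[0]+np.array([0,0,p[1]]),a
def res(p):
    o,a=axis(p);e=[]
    for r,l,R in obs:
        for u,sg in((l,1),(R,-1)):
            C0,d=ray("wrist",u-.5,r,c);n=np.cross(d,a);n/=np.linalg.norm(n)
            e.append(abs((C0-o)@n)-.011)
    return np.array(e)*1e3
s=least_squares(res,[0,-.005,0,0],x_scale=[.001,.001,.01,.01]);print("side,depth,pitch,yaw",s.x,"rms mm",np.sqrt(np.mean(s.fun**2)))
o,a=axis(s.x)
for k in (-.06,-.075,-.062,-.058): print(k,proj("wrist",o+a*k+np.array([0,0,.011]),c))
E
python3 - <<'E'
import cv2
im=cv2.imread("pics/wheld.png"); cv2.imwrite("pics/c4.png",cv2.resize(im[90:250,250:390],None,fx=3.5,fy=3.5,interpolation=cv2.INTER_CUBIC))
E
```

```text
red rows [(132, np.float64(1.0)), (178, np.float64(0.1)), (189, np.float64(1.0)), (417, np.float64(0.6)), (418, np.float64(0.0))]
tool x yaw 18.15443874545141 tool [-1.84752263e-03  7.46436602e-04 -9.99998015e-01]
cam rel tcp [-0.07693145  0.00105276  0.12894455]
side,depth,pitch,yaw [ 0.00120794 -0.00569346 -0.03468536  0.00333555] rms mm 0.13616919792248794
-0.06 [320.64949911 180.55680028]
-0.075 [320.46542058 135.03894913]
-0.062 [320.62510918 174.56964436]
-0.058 [320.67380502 186.51035479]
```

View pics/c4.png

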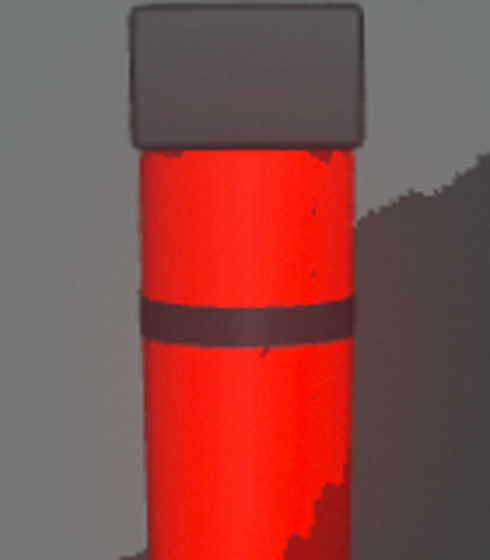

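The file is held with its axis 5.7 mm below the TCP; handle end and ring put its middle within about 1 mm of the TCP. The fit also shows about 2° of blade droop. I'll carry it to the clip and press it in, in steps.

```bash
python3 - <<'E'
from h import *
yaw=np.radians(3.4); q=down(yaw+np.pi/2); p=[.550,.2118]
ctrl.goto([*p,.20],q); print(ctrl.get_time_s(),ctrl.get_joint_pos().round(2) if hasattr(ctrl.get_joint_pos(),'round') else 0)
ctrl.move_l([*p,.105],q,v=.15); print(ctrl.get_wrist_force(),ctrl.get_tcp_pos())
for z in (.085,.075,.067,.061,.0575):
    ctrl.move_l([*p,z],q,v=.05); print(z,np.round(ctrl.get_tcp_pos(),4),np.round(ctrl.get_wrist_force(),1),np.round(ctrl.get_wrist_torque(),2),round(ctrl.get_time_s(),2))
    if np.linalg.norm(ctrl.get_wrist_force())>60: break
cv2.imwrite("pics/s1.png",cv2.resize(capture("scene")[160:360,330:580],None,fx=3,fy=3,interpolation=cv2.INTER_CUBIC)[:,:,::-1])
E
```

```text
9.45 [-0.32  0.49 -0.14  1.67  0.08  0.99  1.14]
[-0.32111552  0.38854457 -0.52409996] [0.55063681 0.21175056 0.10561874]
0.085 [0.5499 0.2118 0.0848] [ 0.1  0.4 -0.2] [-0.01  0.01  0.01] 10.78
0.075 [0.5498 0.2115 0.0746] [-0.5 -2.  -1.2] [-0.26 -0.07 -0.15] 11.13
0.067 [0.5507 0.2118 0.0669] [ 3.4 -1.  -3.5] [-0.24 -0.67  0.  ] 11.44
0.061 [0.5498 0.2114 0.0604] [ 2.  -1.6 -5.7] [-0.32 -0.63 -0.03] 11.71
0.0575 [0.55   0.2113 0.0583] [-1.7 -3.9  7.6] [-0.77  0.07 -0.01] 11.96
```

View pics/s1.png

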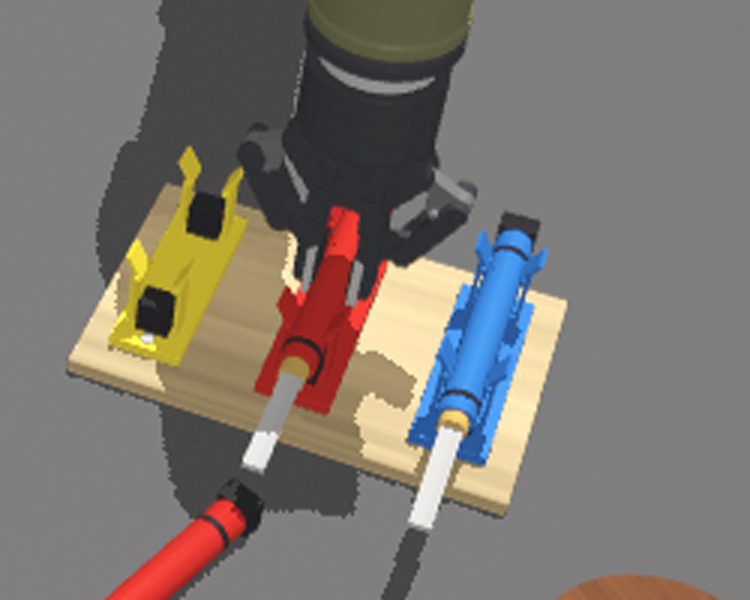

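The file is in the red clip: the lips pulled down (-5.7 N), then the rests pushed back (+7.6 N). I'll press slightly more, then release and look.

```bash
python3 - <<'E'
from h import *
q=down(np.radians(93.4)); p=[.550,.2118]
for z in (.0565,.0555,.0545):
    ctrl.move_l([*p,z],q,v=.02); f=np.array(ctrl.get_wrist_force()); print(z,np.round(ctrl.get_tcp_pos(),4),np.round(f,1),np.round(ctrl.get_wrist_torque(),2))
    if f[2]>22: break
ctrl.command_gripper(.040,20); print(ctrl.get_grip_width(),np.round(ctrl.get_wrist_force(),1))
ctrl.move_l([*p,.25],q,v=.2); print(ctrl.get_time_s(),np.round(ctrl.get_wrist_force(),1))
im=capture("wrist")[:,:,::-1]; cv2.imwrite("pics/wend.png",im)
import json; json.dump({k:np.array(v).tolist() for k,v in calibration("wrist").items()},open("Cend.json","w"))
s=capture("scene")[:,:,::-1]; t=capture("top")[:,:,::-1]; cv2.imwrite("pics/tend.png",t)
R=lambda a,k:cv2.resize(a,k,interpolation=cv2.INTER_CUBIC)
cv2.imwrite("pics/e.png",np.hstack([R(s[180:360,340:540],(400,360)),R(im[110:380,260:460],(267,360))]))
E
```

```text
0.0565 [0.55   0.2113 0.0582] [-3.4 -4.  15.7] [-1.03  0.59 -0.01]
0.0555 [0.55   0.2113 0.0581] [-4.9 -5.8 24.3] [-1.27  1.14  0.01]
0.04011486279300997 [0.3 0.  0.2]
13.9667 [-0.8  0.2 -0.1]
```

View pics/e.png

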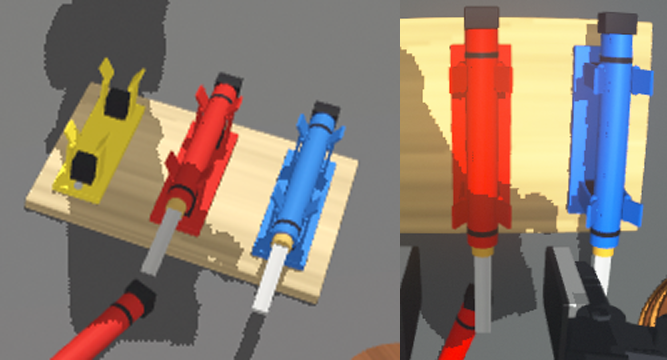

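```bash
python3 - <<'E'
from h import *; import json
im=cv2.imread("pics/wend.png"); a=cv2.resize(im[105:315,300:440],None,fx=4,fy=4,interpolation=cv2.INTER_CUBIC)[:,:]
cv2.imwrite("pics/c5.png",cv2.resize(im[110:305,315:445],(400,600),interpolation=cv2.INTER_CUBIC))
t=cv2.imread("pics/tend.png"); cv2.imwrite("pics/c6.png",cv2.resize(t[210:360,160:260],(400,600),interpolation=cv2.INTER_CUBIC))
cv2.imwrite("pics/c56.png",np.hstack([cv2.imread("pics/c5.png"),cv2.imread("pics/c6.png")]))
E
```

```text
(no output)
```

View pics/c56.png

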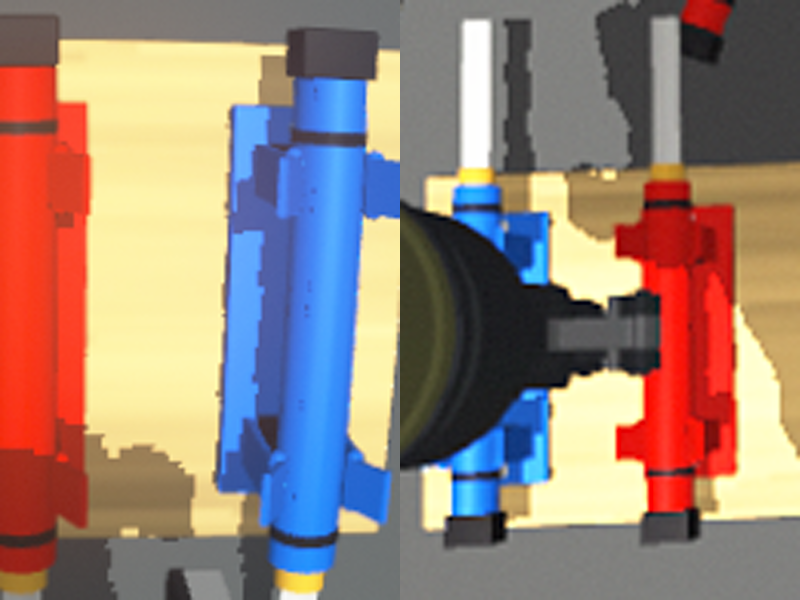

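```bash
python3 - <<'E'
from h import *; import json
c={k:np.array(v) for k,v in json.load(open("Cend.json")).items()}
u=np.array([np.cos(np.radians(3.5)),np.sin(np.radians(3.5)),0])
for l,f in [("wrist red",[(323.1,151.3),(323.1,286.8)]),("wrist blue",[(421.6,154.8),(414.1,285.5)]),("top red",[(227.5,328.25),(226.75,260.75)]),("top blue",[(179.25,329),(179.25,262.25)])]:
    n=l.split()[0]; a,b=[at(n,*p,.064,c if n=="wrist" else None) for p in f]; d=b-a
    print(l,a,b,"mid",(a+b)/2,"along",(a+b)@u/2,"len",np.linalg.norm(d),"yaw",np.degrees(np.arctan2(d[1],d[0])))
print("clip .550 .212 along",np.array([.550,.212,0])@u)
E
```

```text
wrist red [0.49051637 0.21044891 0.064     ] [0.61306812 0.21785966 0.064     ] mid [0.55179225 0.21415429 0.064     ] along 0.5638368504985947 len 0.1227756122529036 yaw 3.4604864053811766
wrist blue [0.486658   0.29488585 0.064     ] [0.60758573 0.30340918 0.064     ] mid [0.54712187 0.29914751 0.064     ] along 0.5643638920312266 len 0.12122772474775419 yaw 4.03170008196941
top red [0.4908194  0.20352424 0.064     ] [0.61284777 0.21165309 0.064     ] mid [0.55183359 0.20758867 0.064     ] along 0.5634772900954054 len 0.12229881706149 yaw 3.811096366644314
top blue [0.48711607 0.2910187  0.064     ] [0.60791012 0.29936085 0.064     ] mid [0.54751309 0.29518977 0.064     ] along 0.5645127752656711 len 0.12108177129414895 yaw 3.950625870764487
clip .550 .212 along 0.5619164295134165
```

Red sits within about 1 mm of the blue reference along the row, with matching yaw. Next check is height and level: a light touch with closed fingertips at ±22 mm along the handle. If it's seated, contact should come at TCP z≈0.078.

```bash
python3 - <<'E'
from h import *
y=np.radians(3.5); q=down(y+np.pi/2); u=np.array([np.cos(y),np.sin(y)]); p=np.array([.550,.2115])
ctrl.command_gripper(0,20)
for k in (-.022,.022):
    a=p+k*u
    ctrl.move_l([*a,.10],q,v=.2)
    h=ctrl.move_l([*a,.070],q,v=.03,threshold=8); print(k,h,np.round(ctrl.get_tcp_pos(),4),np.round(ctrl.get_wrist_force(),1),round(ctrl.get_time_s(),1))
    ctrl.move_l([*a,.10],q,v=.2)
ctrl.move_l([*p,.25],q,v=.2); print(ctrl.get_time_s())
im=capture("wrist")[:,:,::-1]; cv2.imwrite("pics/wfin.png",im)
d=cv2.absdiff(im[100:320,300:445],cv2.imread("pics/wend.png")[100:320,300:445]); print(ctrl.get_wrist_force(),(d.max(2)>60).sum())
E
```

```text
-0.022 True [0.5279 0.2101 0.0779] [-0.8 -0.2  6.6] 16.2
0.022 True [0.5718 0.2128 0.0779] [-0.5 -0.   7. ] 17.6
18.75
[-0.80470516 -0.04165561 -0.2031702 ] 1470
```

```bash
python3 -c "
from bench import ctrl
ctrl.finish_job(); print(ctrl.get_time_s())"
```

```text
the job is handed in; nothing more can be done
the job is handed in; nothing more can be done
```

The red-handled file nearest the base is pressed into the red clip and released. I handed the job in at about 19 s, with the gripper 0.25 m up and clear of everything.

**Last checks:**
- **Seating:** the lips pulled the handle in (-5.7 N), then the rests stopped it hard at up to 24 N.
- **Height and level:** after release, a light touch 22 mm either side of the middle met the handle at TCP z = 0.0779 m both times. The value expected for a fully seated handle is 0.078 m.
- **Centring:** the handle's middle is 0.5–1 mm from that of the seated blue file along the row. It is about 1.5–2 mm off my direct camera estimate of the clip's centre, which is about the calibration error.
- **Bystanders:** I never approached the yellow file, and the blue file looks unmoved in its clip.

**Disagreements:**
- Across the row, the top and wrist cameras disagreed by 4–6 mm on the red file's position. The clip guided the handle in anyway.
- While the file was held, an image fit suggested about 2° of blade droop. The final touch check showed none.
- The grip read 18.9 mm on a 22 mm handle. I did not find out why.
- A frame comparison from before and after the touch check showed some changed pixels. I put this down to the closed fingers and small arm offsets and did not look into it.

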